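Load the three-nest drill jig and pin its template on

TASK

Load the drill jig: stand each of the three round aluminium blanks upright in the ring nest of its own size (small in small, medium in medium, large in large), then lay the wooden template on the two dowel posts, its holes over the pins and fully down on the shoulders. Leave the six-sided stub and the red tin where they stand.

Things in the scene. Friction and masses are not known exactly. Their poses are not given: they have to be found in the camera images.
- jig_base: Fixed grey steel plate 90 (x) x 264 (y) x 12 mm. Origin: centre of underside, z up. At y = +118 and -118 mm stand two bare steel dowel posts: 22 mm diameter shoulder up to 62 mm above the bench, then a 10 mm diameter pin up to 76 mm, tapering to 4 mm diameter at 86 mm. The nests stand between them in a row along y at -70, 0, +70 mm, in any order.
- nest_small: The small nest: fixed dark steel ring on top of the jig base, bore 34 mm, outside diameter 42 mm, 8 mm high. Origin: centre of its underside, which is the top face of the base (12 mm above the bench), where the blank's foot rests; z up.
- nest_medium: The medium nest: fixed dark steel ring on top of the jig base, bore 46 mm, outside diameter 54 mm, 8 mm high. Origin: centre of its underside, which is the top face of the base (12 mm above the bench), where the blank's foot rests; z up.
- nest_large: The large nest: fixed dark steel ring on top of the jig base, bore 58 mm, outside diameter 66 mm, 8 mm high. Origin: centre of its underside, which is the top face of the base (12 mm above the bench), where the blank's foot rests; z up.
- blank_small: The small round blank: loose solid aluminium cylinder standing upright, diameter 24 mm, 45 mm tall, about 55 g. Origin: centre of its underside; z up along its axis.
- blank_medium: The medium round blank: loose solid aluminium cylinder standing upright, diameter 36 mm, 45 mm tall, about 124 g. Origin: centre of its underside; z up along its axis.
- blank_large: The large round blank: loose solid aluminium cylinder standing upright, diameter 48 mm, 45 mm tall, about 220 g. Origin: centre of its underside; z up along its axis.
- template: Loose wooden drill template: flat board 50 (x) x 264 (y) x 15 mm thick, about 160 g, lying on the bench, three round steel bushes along its middle. Two through holes of 14 mm diameter at y = +118 and -118 mm fit over the dowel pins, either way round. Origin: centre of its underside; y along its length, z up. Grip it across its width at the middle.
- hex_stub: Bystander: six-sided aluminium bar stub standing upright, 30 mm across flats, 45 mm tall, loose. Not one of the round blanks. Origin: centre of its underside.
- tin: Bystander: closed red tin of cutting paste, 56 mm diameter, 60 mm tall, loose. Origin: centre of its underside.
Mind the look-alikes: they are no part of the job. What is shaped like the blank_large but green or pink is not meant.

How it is judged:
By the outcome, as a careful person would: the job done as asked, in the order asked, and still so for the second after the job is handed in, with the robot touching nothing.
It also fails if it takes over 109 s, if anything falls off the work surface, if the arm or the gripper's body presses on something with over 40 N, if the wrist force passes 120 N, or if a joint passes its speed limit or range.

ROBOT

A 6-joint arm with a two-finger parallel gripper is mounted at the origin on the work surface. World frame = base frame: x ahead of the robot, y to its left, z up, the work surface at z = 0. Lengths are in m, angles in rad, forces in N, time in s.
With the tool pointing down it reaches from about 0.4 to 0.825 m from the base axis. Payload 7 kg.
Tool frame: the origin (TCP) lies midway between the tips of the shut fingers; the grasp point (between the pads) lies 19 mm behind it; z points along the fingers, y is the line along which they close (so a half turn about z gives the same grasp; the last joint's range is limited). The gripper opens to 85 mm and grips with 20 to 120 N. Pads are 22 mm wide; open, the fingers measure 114 mm over their backs; the gripper's body (76 mm by 85 mm) begins 54 mm behind the grasp point. The pads swing forward as they close: fully open they stand 13 mm farther back than shut.
Start: joints at [-0.902, 0.359, 0.012, 0, -1.224, -0.288], TCP at [0.251, -0.627, 0.231] pointing down, gripper open.
Joint ranges: [-3.07, 3.07], [-1.43, 2.12], [-1.02, 1.25], [-3.03, 1.67], [-3.05, -0], [-3.03, 3.03]. Speed limits (rad/s): [2.39, 2.39, 3.01, 3.14, 3.14, 3.14].

INTERFACE

Orientations are given as a unit quaternion [x, y, z, w].
In Python, from cell import env, claw, kin, cams, ticket, monitor gives the robot as it stands. The module is installed in compiled form; this text tells all that it offers. Calls block until the motion is done:
- env.reach(position, orientation): joint-space move of the TCP to a pose.
- env.move_l(position, velocity=0.15, rot=None, stop_force=None): straight line of the TCP; rot=None keeps the orientation; velocity is the mean speed in m/s. With stop_force (N) it stops when the force on the tool has changed by that much, and returns True; else False.
- env.goto_joints(angles): joint-space move.
- claw.grip(opening, grip_force=None): finger opening in m; grip_force is the grip in N (None keeps the last); returns when the fingers have stopped.
- env.wait(seconds).
- kin.solve_ik(position, orientation): joint angles nearest the present ones, or None.
- cams.grab_frame(name): name is "scene" or "side" or "wrist"; returns a dict with "frame" (480x640x3 uint8, red, green, blue), "K" (3x3 intrinsics, pixels), "D" ([k1, k2, p1, p2, k3] as OpenCV has them; the pictures are not rectified), "R" (3x3) and "t" (3): a world point X has camera coordinates R X + t. Camera axes: x right, y down, z forward; pixel columns grow to the right and rows downward; lengths in m; the calibration is good to about 2 mm. A picture is of the moment at which its call begins. There is no depth.
A pose or a line that the arm cannot do raises env.MotionError and nothing moves.
- ticket.hand_in(): hands the job in; it is judged then, once.
Readings, each from a call of its own:
- monitor.read_clock(): time.
- monitor.read_joints(): joint angles.
- monitor.read_joint_velocities(): joint speeds.
- monitor.read_tau(): joint torques, N m.
- monitor.read_eef_pos(): TCP position.
- monitor.read_eef_rot(): TCP orientation.
- monitor.read_force(): force on the tool from outside, world axes, zero at the start.
- monitor.read_moment(): the same for the moment, N m.
- monitor.read_gripper_width(): finger opening in m.
- monitor.read_grip_force(): force on a finger pad.
Only numpy, scipy, OpenCV 4.12 (cv2) and the standard library are available. Lean on these libraries where they do the work, as an engineer would, in place of code of your own. Each camera call takes 0.05 s, during which the arm holds its last target. There are 200 camera calls.

## Working session

There is one attempt and no reset: what is moved stays moved. The work goes in short steps, each a Python script; the robot and the scene stay as the last script left them, time stands still between calls to the robot, and variables do not carry over. Pictures are saved under pics/ and viewed, at most 14 in all, crops included, and the job is handed in when it is done.

```bash
ls; mkdir -p pics; python3 - <<'E'
from cell import env, claw, kin, cams, ticket, monitor
import cv2,pickle
for n in ["scene","side","wrist"]:
    f=cams.grab_frame(n); cv2.imwrite(f"pics/{n}0.png",f["frame"][:,:,::-1]); pickle.dump(f,open(f"{n}0.pkl","wb"))
    print(n,f["K"],f["D"],-f["R"].T@f["t"],f["R"][2])
print(monitor.read_clock(),monitor.read_eef_rot())
E
```

```text
pics
scene [[521.36003589   0.         322.72347997]
 [  0.         521.36003589 238.27427602]
 [  0.           0.           1.        ]] [-0.11195989  0.          0.          0.          0.        ] [0.94211299 0.3196069  0.87901363] [-0.37389397 -0.32690022 -0.86795135]
side [[484.95268584   0.         315.47493746]
 [  0.         484.95268584 231.84623487]
 [  0.           0.           1.        ]] [-0.09636707  0.          0.          0.          0.        ] [0.4914505  0.66605626 0.90433415] [ 0.06602733 -0.62193481 -0.78028038]
wrist [[429.6034184    0.         324.03898377]
 [  0.         429.6034184  244.69876989]
 [  0.           0.           1.        ]] [-0.00797225  0.          0.          0.          0.        ] [ 0.1848704  -0.65220094  0.37229342] [ 0.25512252  0.1019157  -0.96152259]
0.15 [-1.89205423e-01  9.81937322e-01  6.03992129e-04 -1.98597159e-04]
```

View pics/scene0.png

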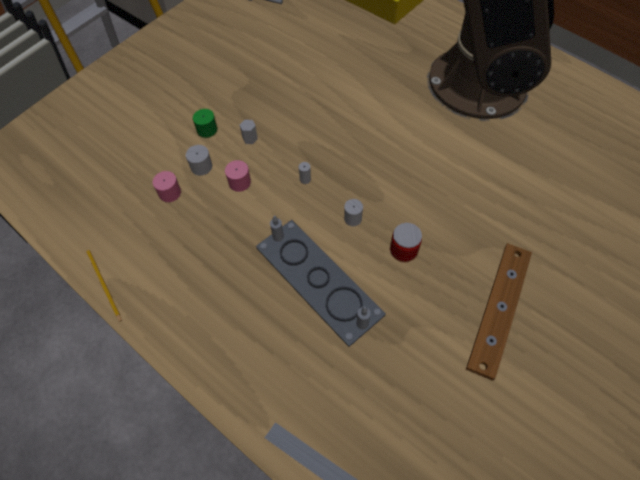

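View pics/side0.png

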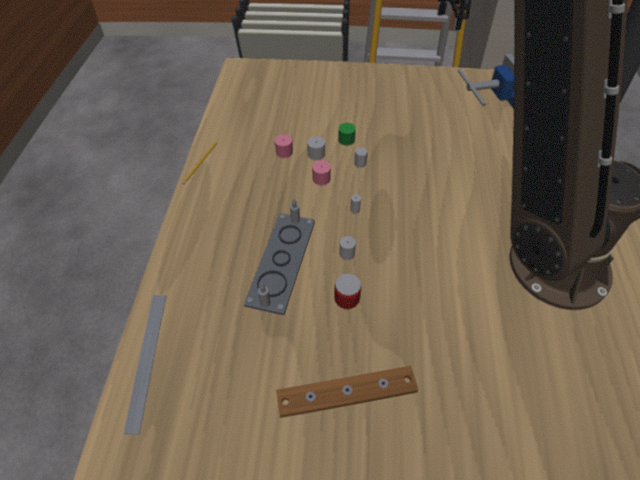

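Scene: the jig runs from about (265,245) to (380,315). Candidate cylinders are at (199,160), (249,131), (305,172) and (353,212), the tin is at (406,242), and the template is around (500,310). I'll enlarge to tell the hex stub from the medium blank.

```bash
python3 - <<'E'
import cv2
a=cv2.imread("pics/scene0.png")
cv2.imwrite("pics/s1.png",cv2.resize(a[110:240,180:380],None,fx=4,fy=4,interpolation=cv2.INTER_CUBIC))
cv2.imwrite("pics/s2.png",cv2.resize(a[210:350,250:400],None,fx=4,fy=4,interpolation=cv2.INTER_CUBIC))
b=cv2.imread("pics/side0.png")
cv2.imwrite("pics/d1.png",cv2.resize(b[120:320,240:440],None,fx=3,fy=3,interpolation=cv2.INTER_CUBIC))
E
```

```text
(no output)
```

View pics/s1.png

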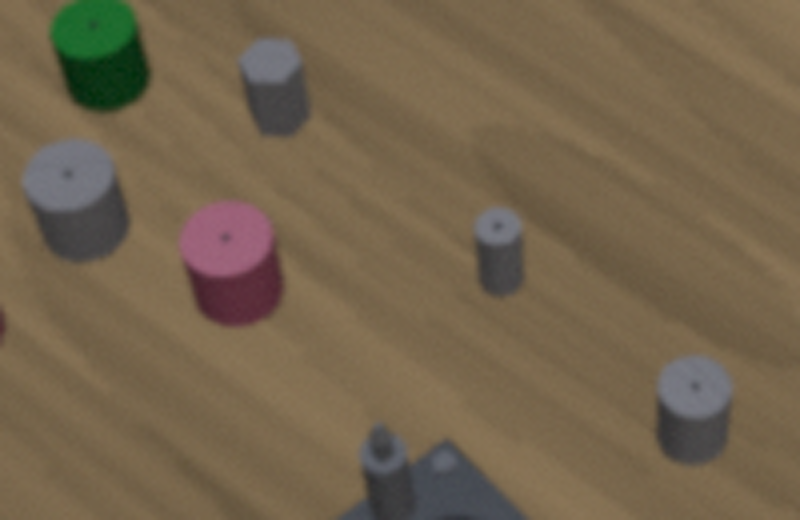

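View pics/s2.png

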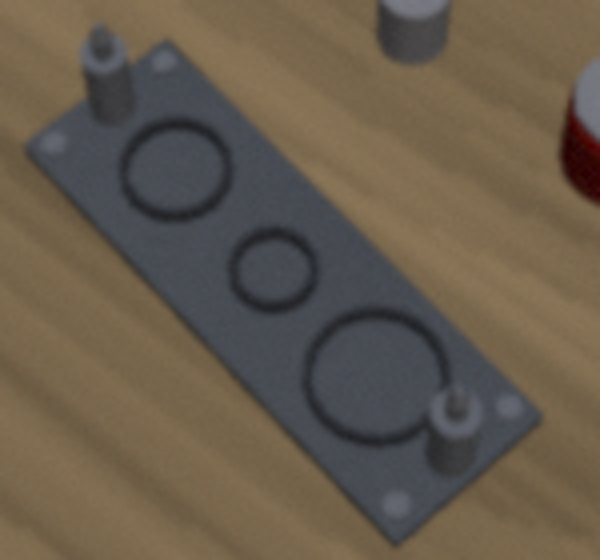

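View pics/d1.png

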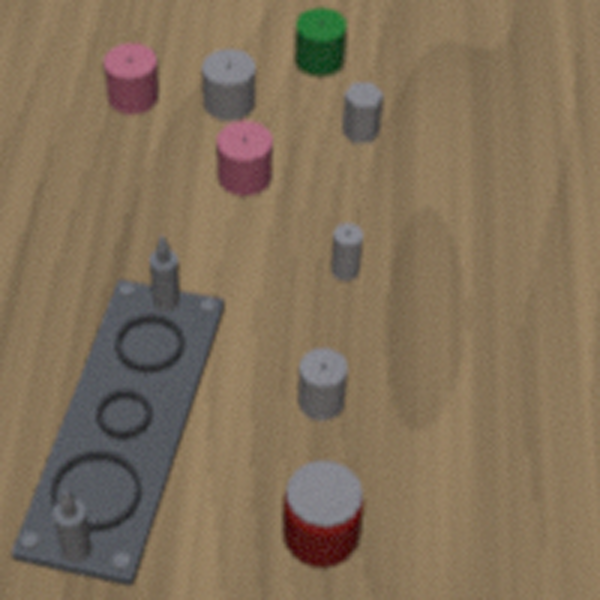

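Hex stub is scene (249,131). The row order along the jig, from the far left post, is medium, small, large. I'll compute positions from both views at the known heights.

```bash
cat > h.py <<'E'
import numpy as np, cv2
def w(f,uv,z):
    n=cv2.undistortPoints(np.array([[uv]],float),f["K"],f["D"])[0,0]
    d=f["R"].T@np.array([*n,1]); c=-f["R"].T@f["t"]
    return c+d*(z-c[2])/d[2]
def pix(f,X):
    return cv2.projectPoints(np.array([X],float),cv2.Rodrigues(f["R"])[0],f["t"],f["K"],f["D"])[0][0,0]
E
python3 - <<'E'
from h import *; import pickle
s,d=[pickle.load(open(n+"0.pkl","rb")) for n in("scene","side")]
P=dict(large=(196.6,153.1,315.7,141.3,.045),small=(304.1,166.4,355.3,197.3,.045),med=(353.6,206.1,347.3,242,.045),hex=(247.6,124.1,360.8,150.5,.045),
nm=(293.6,252.1,289.7,234.3,.02),ns=(318.1,277.1,281.3,258,.02),nl=(343.9,303.9,272,283.3,.02),tm=(274.6,216.6,294,199.7,.086),tl=(364.4,306.6,262.3,284,.086),
ta=(512,273.5,383.5,384,.015),tb=(502,306.5,347.5,390,.015),tc=(491,341,311,397,.015),h1=(518,254,407,380,.015),h2=(483,367,285.5,402,.015),tin=(407,234,347.5,284,.06),
pink=(236.1,169,321.3,166.3,.045))
for k,(a,b,c,e,z) in P.items(): 
    A=w(s,(a,b),z)[:2];B=w(d,(c,e),z)[:2]; print(k,A.round(4),B.round(4),((A+B)/2).round(4))
E
```

```text
large [ 0.5918 -0.3256] [ 0.5916 -0.3288] [ 0.5917 -0.3272]
small [ 0.4787 -0.1297] [ 0.4782 -0.1327] [ 0.4784 -0.1312]
med [0.4911 0.0059] [0.4907 0.0044] [0.4909 0.0051]
hex [ 0.4685 -0.2977] [ 0.47   -0.3015] [ 0.4692 -0.2996]
nm [ 0.6295 -0.0271] [ 0.6255 -0.0267] [ 0.6275 -0.0269]
ns [0.6401 0.0416] [0.636  0.0422] [0.638  0.0419]
nl [0.6514 0.1108] [0.6471 0.1106] [0.6493 0.1107]
tm [ 0.6207 -0.0749] [ 0.6181 -0.0761] [ 0.6194 -0.0755]
tl [0.6563 0.1557] [0.6546 0.1553] [0.6555 0.1555]
ta [0.4056 0.3144] [0.4052 0.3144] [0.4054 0.3144]
tb [0.4749 0.3332] [0.4725 0.3315] [0.4737 0.3323]
tc [0.5431 0.3512] [0.5395 0.3506] [0.5413 0.3509]
h1 [0.3621 0.3029] [0.3606 0.3031] [0.3613 0.303 ]
h2 [0.5913 0.3646] [0.5857 0.3643] [0.5885 0.3645]
tin [0.4854 0.1241] [0.4849 0.1246] [0.4852 0.1244]
pink [ 0.5696 -0.2321] [ 0.5686 -0.2335] [ 0.5691 -0.2328]
```

Points are consistent: the ring pitch is 69.6 mm and the post spacing 234 mm. I'll refine the jig and template with the wrist camera.

```bash
cat >> h.py <<'E'
from cell import env, claw, kin, cams, ticket, monitor
import pickle
def q(phi,p):
    """tool down, closing line at phi (deg, mod 180), choosing the branch with the smaller last joint"""
    best=None
    for f in (phi,phi+180):
        t=np.radians((f+90)/2); o=[np.cos(t),np.sin(t),0,0]; j=kin.solve_ik(p,o)
        if j is not None and (best is None or abs(j[5])<best[0]): best=(abs(j[5]),o)
    return best[1]
def snap(n):
    f=cams.grab_frame("wrist"); pickle.dump(f,open(n+".pkl","wb")); cv2.imwrite(f"pics/{n}.png",f["frame"][:,:,::-1])
E
python3 - <<'E'
from h import *
p=[.42,.333,.26]; env.reach(p,q(105.1,p)); env.wait(.2); snap("wt"); print(monitor.read_joints(),monitor.read_clock())
p=[.57,.035,.3]; env.reach(p,q(-8.9,p)); env.wait(.2); snap("wj"); print(monitor.read_joints(),monitor.read_clock())
E
```

```text
[ 1.03582539e+00  1.11123808e-01 -2.49154491e-01  1.05512467e-05
 -1.21062255e+00  7.97996451e-01] 3.8
[ 4.05371683e-01  1.50422172e-01 -1.12165799e-01 -5.24143094e-05
 -1.30824874e+00 -5.58729681e-01] 5.3167
```

View pics/wt.png

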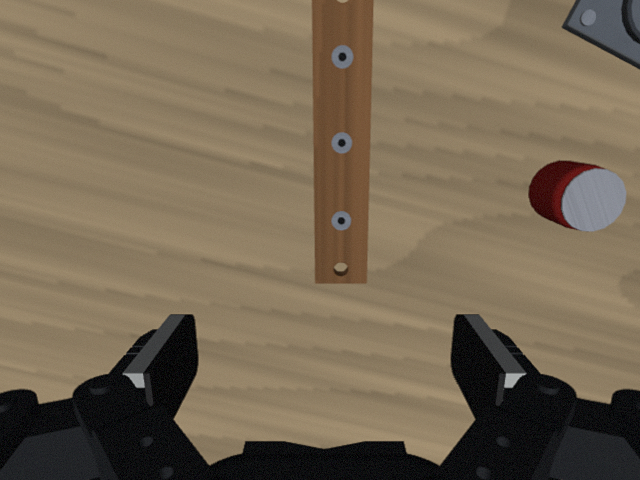

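View pics/wj.png

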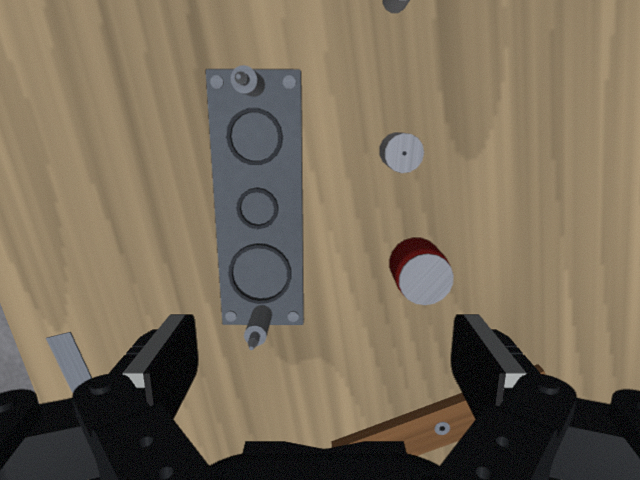

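wt: bushes at (342,57), (342,142), (341,220), near hole at (341,268). wj: rings at (255,136), (258,208), (260,272), pin tips at ~(240,76) and (253,342), medium blank mark at (404,153).

```bash
python3 - <<'E'
from h import *
t,j=[pickle.load(open(n+".pkl","rb")) for n in("wt","wj")]
for k,f,uv,z in [("bushes",t,(342,57),.015),("",t,(342,142.5),.015),("",t,(341.5,220.5),.015),("hole",t,(341,268),.015),
 ("nm",j,(255,136),.02),("ns",j,(258,208),.02),("nl",j,(260.5,272),.02),("tipm",j,(240,76),.086),("tipl",j,(253,342),.086),("med",j,(404.5,153),.045),("tin",j,(425,279),.06),
 ("c",j,(206,70),.012),("c",j,(301,69),.012),("c",j,(223,325),.012),("c",j,(303,324),.012)]:
    print(k,w(f,uv,z).round(4))
a=cv2.imread("pics/wj.png"); x=np.hstack([cv2.resize(a[y:y+60,215:285],None,fx=5,fy=5,interpolation=cv2.INTER_CUBIC) for y in(50,300)]); cv2.imwrite("pics/tips.png",x)
E
```

```text
bushes [0.5408 0.3494 0.015 ]
 [0.4739 0.3305 0.015 ]
 [0.4064 0.3119 0.015 ]
hole [0.3617 0.2998 0.015 ]
nm [ 0.6253 -0.0308  0.02  ]
ns [0.6358 0.038  0.02  ]
nl [0.6463 0.1048 0.02  ]
tipm [ 0.6175 -0.0773  0.086 ]
tipl [0.6524 0.1492 0.086 ]
med [0.4903 0.0043 0.045 ]
tin [0.4855 0.1221 0.06  ]
c [ 0.6602 -0.0965  0.012 ]
c [ 0.5723 -0.0838  0.012 ]
c [0.7006 0.1617 0.012 ]
c [0.6134 0.1738 0.012 ]
```

View pics/tips.png

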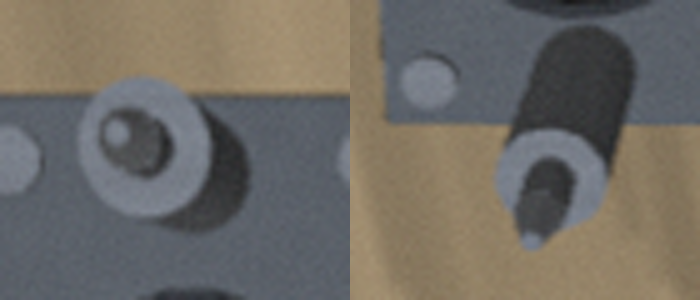

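```bash
python3 - <<'E'
from h import *
j=pickle.load(open("wj.pkl","rb"))
for uv,z in [((243.6,78.8),.062),((255,336.2),.062),((238.2,76),.086),((250.8,347.8),.086)]: print(w(j,uv,z).round(4))
E
```

```text
[ 0.619  -0.0777  0.062 ]
[0.6556 0.1556 0.062 ]
[ 0.6189 -0.0775  0.086 ]
[0.6556 0.1548 0.086 ]
```

Jig centre is ≈ (0.6373, 0.0394), row axis 8.9° from y. I'll load the small blank first.

```bash
cat >> h.py <<'E'
C=np.array([.6373,.0394]); U=np.array([.1553,.9879]); PH=-8.93
def load(p,k,opening,phi=PH):
    n=C+.07*k*U; o=q(phi,[*p,.1]); on=q(PH,[*n,.12])
    env.reach([*p,.09],o); claw.grip(opening,50); env.move_l([*p,.008],.15)
    claw.grip(0,50); print("w",monitor.read_gripper_width(),monitor.read_grip_force())
    env.move_l([*p,.13],.25); env.reach([*n,.11],on)
    env.move_l([*n,.045],.2); hit=env.move_l([*n,.0205],.05,stop_force=8)
    print("hit",hit,monitor.read_eef_pos(),monitor.read_force()); claw.grip(opening); env.move_l([*n,.13],.25); print(monitor.read_clock())
E
python3 - <<'E'
from h import *
load([.4784,-.1312],0,.045)
E
```

```text
w 0.02288438641831261 48.87790381908417
hit True [0.63706299 0.03940411 0.02117087] [-1.43858921  1.17885332  6.32499403]
11.375
```

```bash
python3 - <<'E'
from h import *
load([.4907,.0048],-1,.056)
snap("wm")
load([.5917,-.3272],1,.066)
p=[.57,.035,.3]; env.reach(p,q(PH,p)); env.wait(.2); snap("wj2"); print(monitor.read_clock())
E
```

```text
w 0.03501228275316696 49.587573409080505
hit True [ 0.62620332 -0.02977089  0.02123344] [-0.85905211  0.27518035  5.37204153]
16.4917
w 0.04708069570224111 52.0804238319397
hit True [0.64777275 0.10857276 0.02148317] [-1.94639991  0.19974781  5.31426409]
23.1083
24.175
```

View pics/wj2.png

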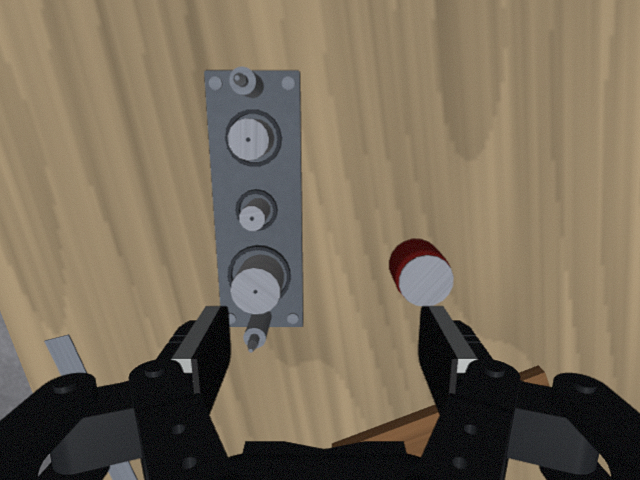

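Blanks sit within their rings at (248,140), (252,218), (255,292). Next, the template: pick it up and hover above the pins.

```bash
python3 - <<'E'
from h import *
f=pickle.load(open("wj2.pkl","rb"))
for k,uv in((-1,(248,140)),(0,(252,218.5)),(1,(255.5,292))): print("blank off mm",((w(f,uv,.057)[:2]-C-.07*k*U)*1e3).round(1))
p=np.array([.4737,.3315]); o=q(105.3,[*p,.1])
env.reach([*p,.09],o); claw.grip(.075,80); print(env.move_l([*p,.003],.12,stop_force=10))
claw.grip(0,80); print("w",monitor.read_gripper_width(),monitor.read_grip_force(),monitor.read_eef_pos())
env.move_l([*p,.17],.2); env.reach([*C,.17],q(PH,[*C,.17])); env.move_l([*C,.097],.15); env.wait(.3)
snap("wh")
for n in("scene","side"):
    f=cams.grab_frame(n); pickle.dump(f,open(n+"h.pkl","wb")); cv2.imwrite(f"pics/{n}h.png",f["frame"][:,:,::-1])
a=cv2.imread("pics/sceneh.png")[170:350,230:400]; b=cv2.imread("pics/sideh.png")[160:340,220:350]
cv2.imwrite("pics/hov.png",cv2.resize(np.hstack([a,b]),None,fx=2.6,fy=2.6,interpolation=cv2.INTER_CUBIC))
print(monitor.read_clock(),monitor.read_eef_pos(),monitor.read_gripper_width(),monitor.read_moment())
E
```

```text
blank off mm [-1.6  0.1]
blank off mm [-2.1 -0.3]
blank off mm [-2.   1.4]
False
w 0.04743630725763908 82.02736616134644 [0.47414389 0.33194394 0.00449885]
30.4167 [0.63742964 0.03939843 0.09739159] 0.047214991358496106 [-0.00581748 -0.03654715 -0.02216606]
```

View pics/wh.png

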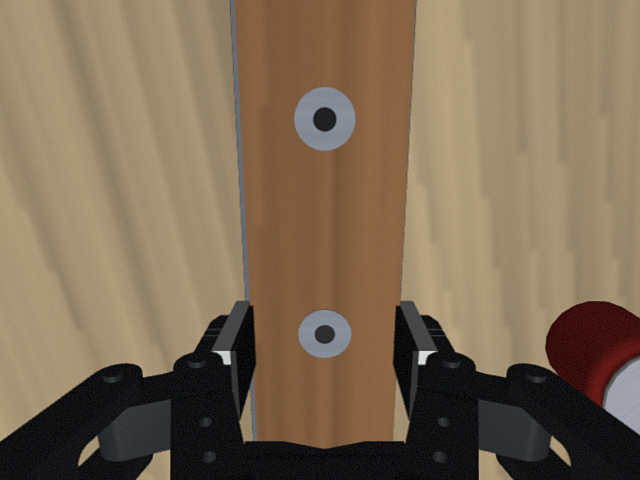

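View pics/hov.png

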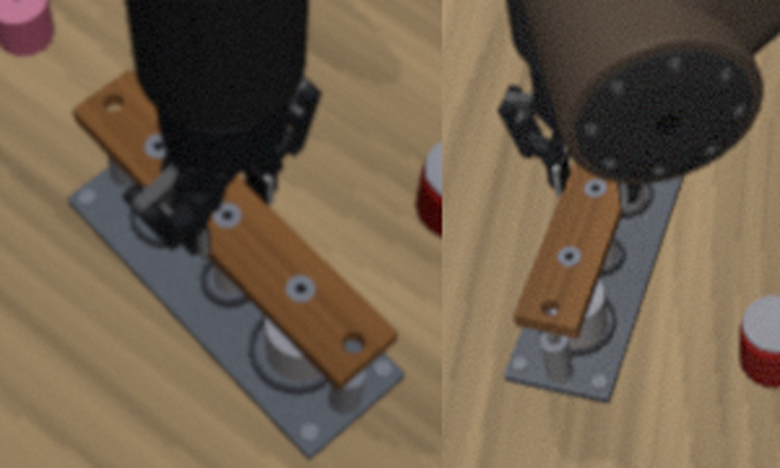

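```bash
python3 - <<'E'
from h import *
W,s,d=[pickle.load(open(n+".pkl","rb")) for n in("wh","sceneh","sideh")]
V=np.array([U[1],-U[0]])
for n,f,uv in [("wb",W,(324.5,118.5)),("wb",W,(324.5,334)),("s h",s,(273.3,209.8)),("s h",s,(365.6,301.7)),("s b",s,(289.5,226)),("s b",s,(317.5,252.5)),("s b",s,(345.3,280.7)),("d h",d,(261.3,278.3)),("d b",d,(268.6,258.3)),("d b",d,(278.8,232.2))]:
    X=w(f,uv,.108)[:2]-C; print(n,"along",(X@U*1e3).round(1),"across",(X@V*1e3).round(1))
E
```

```text
wb along -70.8 across -0.7
wb along -0.7 across -0.8
s h along -115.9 across 1.3
s h along 118.8 across 0.6
s b along -71.0 across 1.3
s b along 0.5 across -0.7
s b along 70.0 across -0.2
d h along 117.9 across -1.4
d b along 68.5 across -0.8
d b along -1.2 across -1.3
```

The template is within about 1 mm of the pins, so I'll lower it with a force guard.

```bash
python3 - <<'E'
from h import *
hit=env.move_l([*C,.062],.04,stop_force=12)
print(hit,monitor.read_eef_pos(),monitor.read_force(),monitor.read_moment())
E
```

```text
True [0.6371119  0.03938742 0.06653171] [-2.06141312  0.68103104  4.40559746] [ 0.12872331  0.36873086 -0.05672423]
```

The stop came at z = 66.5 mm, which is the shoulder height plus the 4.5 mm grip offset, so it is seated. Release and check.

```bash
python3 - <<'E'
from h import *
claw.grip(.075); env.move_l([*C,.2],.2); p=[.45,-.1,.3]; env.reach(p,q(PH,p)); env.wait(.5)
for n in("scene","side"):
    f=cams.grab_frame(n); pickle.dump(f,open(n+"f.pkl","wb")); cv2.imwrite(f"pics/{n}f.png",f["frame"][:,:,::-1])
a=cv2.imread("pics/scenef.png")[190:360,230:400]; b=cv2.imread("pics/sidef.png")[160:330,220:350]
cv2.imwrite("pics/fin.png",cv2.resize(np.hstack([a,b]),None,fx=2.65,fy=2.65,interpolation=cv2.INTER_CUBIC))
print(monitor.read_clock())
E
```

```text
33.9417
```

View pics/fin.png

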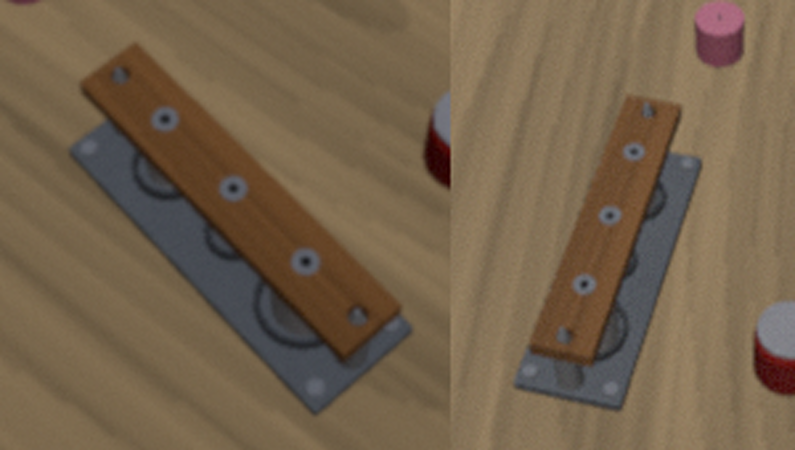

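Pins show in both holes, at (119,75) and (357,314) in the scene crop. The board lies level and the blanks are standing. Handing in.

```bash
python3 - <<'E'
from h import *
s,d=[pickle.load(open(n+"f.pkl","rb")) for n in("scene","side")]
for f,uv in[(s,(230+119/2.65,190+75/2.65)),(s,(230+357/2.65,190+314/2.65)),(d,(220+198/2.65,160+110/2.65)),(d,(220+114/2.65,160+334/2.65))]: print(((w(f,uv,.077)[:2]-C)@U*1e3).round(1))
print(ticket.hand_in())
E
```

```text
-117.2
118.3
-119.9
116.2
the job is handed in; nothing more can be done
None
```

The job is handed in at about 34 s of robot time: all three blanks stand in the nests of their own size, the template lies on the dowel shoulders with the pins through both holes, and the hex stub and red tin were not touched.

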